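# Put the line stamps away by length in their sprung cradles

### The arm

A 6-joint arm with a two-finger parallel gripper is mounted at the origin on the work surface. World frame = base frame: x ahead of the robot, y to its left, z up, the work surface at z = 0. Lengths are in mm, angles in rad, forces in N, time in s.
With the tool pointing down it reaches from about 250 to 800 mm from the base axis. Payload 3.9 kg.
Tool frame: the origin (TCP) lies at the very end of the fingers, on their centre line; the grasp point (between the pads) lies 19 mm behind it; z points along the fingers, y is the line along which they close (so a half turn about z gives the same grasp; the last joint's range is limited). The gripper opens to 85 mm and grips with 20 to 120 N. Pads are 22 mm wide; open, the fingers measure 114 mm over their backs; the gripper's body (76 mm by 85 mm) begins 54 mm behind the grasp point. The pads swing forward as they close: fully open they stand 13 mm farther back than shut.
Start: joints at [1.235, 0.26, -0.138, 1.173, 0, 1.571], TCP at [172.996, 495.669, 231.304] pointing down, gripper open.
Joint ranges: [-2.78, 2.78], [-0.83, 1.72], [-1.28, 1.37], [-1.9, 2.12], [-1.57, 1.48], [-3.14, 3.14]. Speed limits (rad/s): [2.57, 2.57, 3.14, 3.14, 3.14, 3.14].

### API

Orientations are given as a unit quaternion [w, x, y, z].
In Python, from bench import bot gives the robot as it stands.
- The arm moves only by the tool jog_arm, never from a script. Its argument "plan" is a list that holds one entry, the list of rows, each a list of 7 numbers: the shift along the tool's x, y, z in mm, then the turn, a rotation vector about the tool's x, y, z in degrees, then the opening, from 0 (shut) to 1 (fully open). A call has 1 to 20 rows; each row shifts and turns the commanded pose from where the row before left it, along the tool's axes as they then stand; what a row does not reach is not made up. A row lasts 1/10 s, in which the tool goes at most 50 mm and 8.59 degrees, less where a joint would pass 70% of its speed; a pose out of reach is approached as far as the arm can. A call is refused whole if a number of a shift passes 50 or a number of a turn 8.59, either way. A call with a gripper value outside its range is refused whole. The fingers move at their own pace and stop on an object; the grip force is fixed at half the most. Time passes only in rows, so rows that do not move let the fingers close. It gives the time, the measured TCP pose, the force, the opening and the grip force at its end, in the units of the state.
- bot.sense(): the state, without advancing time (a new reading comes with each control period).
- bot.capture(name): name is "scene" or "top" or "wrist"; returns a dict with "pixels" (420x560x3 uint8, blue, green, red), "z_map" (420x560 float32, mm along the optical axis (not along the pixel's ray), 0 where there is no reading), "fx", "fy", "cx", "cy" (pixels), "R" (3x3) and "t" (3): a world point X has camera coordinates R X + t. Camera axes: x right, y down, z forward; pixel columns grow to the right and rows downward; lengths in mm; the calibration is good to about 2 mm. A picture is of the moment at which its call begins.
- bot.sign_off(): hands the job in; it is judged then, once.
Trained networks look in the newest picture that a camera, given by its name, has taken for a name from the list of things; names that differ only in an ending like _2 or _b are one class to them, and where a whole thing is asked for, a point or a joint stands for the part that bears it (a point fixed in the world has none). Each returns a list of dicts, best first, with "confidence" (0 to 1); they miss things now and then, are a little off and sometimes report something else, mostly with a low value. They report only what shows in the picture. A call takes as long as a camera call. They do not tell look-alikes from the thing itself.
- bot.recognise(thing, camera): "extent" ([left, top, width, height] in pixels, round what is visible of it).
The state is a dict: "time_s": time; "joints": joint angles; "joint_vel": joint speeds; "effort": joint torques, N m; "ee_pos": TCP position; "eef_rot": TCP orientation; "force": force on the tool from outside, world axes, zero at the start; "moment": the same for the moment, N m; "grip_width": opening from 0.0 (shut) to 1.0 (fully open); "gripper_force": force on a finger pad.
Only numpy, scipy, OpenCV 4.12 (cv2) and the standard library are available. Lean on these libraries where they do the work, as an engineer would, in place of code of your own. Each camera call takes 0.05 s, during which the arm holds its last target. There are 200 camera calls.

### The job

Put the three loose line stamps away by length: each goes die-down into the empty front seat of the sloped cradle that already holds a stamp of its own length. Each seat's clamp is set a little differently along the seat, so feel for the sprung paddle with the stamp's end, press it back about 13 mm (never more than 18, the spring is delicate), lower the stamp behind the low brass lip and let go, so that it lies flat on the slope between paddle and lip. Leave the stamps already in the cradles and the other desk things alone.

Things in the scene. Friction and masses are not known exactly. Their poses are not given: they have to be found in the camera images.
- stamp_short_center (a point): Loose short line stamp, 80 mm long, standing die-down on the green mat. All alike: upside-down T of pale wood on a black die: foot 30 mm wide and 12 mm high (die included), on it a grip ridge 14 mm wide, 30 mm high along the whole length (42 mm in all), about 64 g. This point: its centre, 21 mm above its underside; y along its length, z up, x across the ridge. Same both ways round.
- stamp_mid_center (a point): Loose mid line stamp, 105 mm long, standing die-down on the green mat. All alike: upside-down T of pale wood on a black die: foot 30 mm wide and 12 mm high (die included), on it a grip ridge 14 mm wide, 30 mm high along the whole length (42 mm in all), about 84 g. This point: its centre, 21 mm above its underside; y along its length, z up, x across the ridge. Same both ways round.
- stamp_long_center (a point): Loose long line stamp, 130 mm long, standing die-down on the green mat. All alike: upside-down T of pale wood on a black die: foot 30 mm wide and 12 mm high (die included), on it a grip ridge 14 mm wide, 30 mm high along the whole length (42 mm in all), about 104 g. This point: its centre, 21 mm above its underside; y along its length, z up, x across the ridge. Same both ways round.
- cradle_short: Fixed dark stand, 140 mm wide (y), origin under its centre; deck at 30 degrees, low edge to its -x (robot side). Front seat: a clamp of a low brass lip (-y end) and, facing it, an aluminium paddle 28 mm high, 26 wide, on a spring (+y end): 3 N starts it, +0.2 N per mm, hard stop at 21 mm, delicate beyond 18; gap at rest 72 mm. Behind the paddle a block 32 mm high. Back seat: no clamp.
- seat_short (a point): Middle of the floor of the 80 mm front seat. x up the slope, y left along the seat, z off the slope. Floor 36 mm wide between ledges 6 mm high. Lip at y = -40, 6 mm high, 8 thick; paddle rests at y = +32; BUT the whole clamp is set up to 12 mm either way in y, not in the readings: feel for the paddle, holding the stamp over the lip, press it back 10 to 17 mm, lower.
- cradle_mid: Fixed dark stand, 165 mm wide (y), origin under its centre; deck at 30 degrees, low edge to its -x (robot side). Front seat: a clamp of a low brass lip (-y end) and, facing it, an aluminium paddle 28 mm high, 26 wide, on a spring (+y end): 3 N starts it, +0.2 N per mm, hard stop at 21 mm, delicate beyond 18; gap at rest 97 mm. Behind the paddle a block 32 mm high. Back seat: no clamp.
- seat_mid (a point): Middle of the floor of the 105 mm front seat. x up the slope, y left along the seat, z off the slope. Floor 36 mm wide between ledges 6 mm high. Lip at y = -52.5, 6 mm high, 8 thick; paddle rests at y = +44.5; BUT the whole clamp is set up to 12 mm either way in y, not in the readings: feel for the paddle, holding the stamp over the lip, press it back 10 to 17 mm, lower.
- cradle_long: Fixed dark stand, 190 mm wide (y), origin under its centre; deck at 30 degrees, low edge to its -x (robot side). Front seat: a clamp of a low brass lip (-y end) and, facing it, an aluminium paddle 28 mm high, 26 wide, on a spring (+y end): 3 N starts it, +0.2 N per mm, hard stop at 21 mm, delicate beyond 18; gap at rest 122 mm. Behind the paddle a block 32 mm high. Back seat: no clamp.
- seat_long (a point): Middle of the floor of the 130 mm front seat. x up the slope, y left along the seat, z off the slope. Floor 36 mm wide between ledges 6 mm high. Lip at y = -65, 6 mm high, 8 thick; paddle rests at y = +57; BUT the whole clamp is set up to 12 mm either way in y, not in the readings: feel for the paddle, holding the stamp over the lip, press it back 10 to 17 mm, lower.
- paddle_short (a joint): How far the sprung paddle of the short cradle is pressed back towards +y: 0 at rest, about 0.008 with a stamp seated, 0.021 at its hard stop, in m. It does not tell where the clamp is set.
- paddle_mid (a joint): How far the sprung paddle of the mid cradle is pressed back towards +y: 0 at rest, about 0.008 with a stamp seated, 0.021 at its hard stop, in m. It does not tell where the clamp is set.
- paddle_long (a joint): How far the sprung paddle of the long cradle is pressed back towards +y: 0 at rest, about 0.008 with a stamp seated, 0.021 at its hard stop, in m. It does not tell where the clamp is set.
- sample_short_center (a point): The 80 mm stamp already lying loose in the back seat of the short cradle, 60 mm up the slope from its empty seat; same shape and axes as the loose stamps, centre point. To be left alone.
- sample_mid_center (a point): The 105 mm stamp already lying loose in the back seat of the mid cradle, 60 mm up the slope from its empty seat; same shape and axes as the loose stamps, centre point. To be left alone.
- sample_long_center (a point): The 130 mm stamp already lying loose in the back seat of the long cradle, 60 mm up the slope from its empty seat; same shape and axes as the loose stamps, centre point. To be left alone.
- inkpad: Black ink pad tin, 75 x 110 x 19 mm, loose; origin under its centre. Leave alone.
- seal: Small turned wooden hand seal, 42 mm wide, 68 mm tall, loose; origin under its centre. Leave alone.
- mug: White mug, 76 mm wide, 90 mm tall, handle to its +y, loose; origin under its centre. Leave alone.
- toycar: Yellow toy car, 75 x 38 x 31 mm, loose; origin under its centre. Leave alone.
There are look-alikes about, which are no part of the job. What is shaped like the part that bears stamp_long_center but blue or turquoise is not meant.

How it is judged:
By the outcome, as a careful person would: the job done as asked, in the order asked, and still so for the second after the job is handed in, with the robot touching nothing.
It also fails if it takes over 72 s, if anything falls off the work surface, if the arm or the gripper's body presses on something with over 40 N, if the wrist force passes 120 N, or if a joint passes its speed limit or range.

## Working session

There is one attempt and no reset: what is moved stays moved. The work goes in short steps, Python scripts to look and compute and a tool call to move; the robot and the scene stay as the last step left them, time stands still between calls to the robot, and variables do not carry over. Pictures are saved under pics/ and viewed, at most 10 in all, crops included, and the job is handed in when it is done.

Besides the shell and the picture viewer there is one more tool, called after "Emit:" as name([rows], argument=value, ...), one row to a line, values as JSON. jog_arm: Moves the arm, as the interface text tells. Its arguments: {"type":"object","properties":{"plan":{"type":"array","items":{"type":"array","items":{"type":"array","items":{"type":"number"}}}}},"required":["plan"]}

```bash
ls; mkdir -p pics
python3 - <<'E'
from bench import bot
import cv2,numpy as np,pickle
print(bot.sense())
for n in ["top","scene"]:
    c=bot.capture(n); cv2.imwrite(f"pics/{n}0.png",c["pixels"]); pickle.dump(c,open(f"{n}0.pkl","wb"))
    print(n,c["fx"],c["cx"],c["cy"],np.round(c["R"],3).tolist(),np.round(c["t"],1))
    for t in ["stamp_short_center","stamp_mid_center","stamp_long_center","cradle_short","cradle_mid","cradle_long","paddle_short","sample_short_center"]:
        print(t,[(np.round(d["extent"]).astype(int).tolist(),round(d["confidence"],2)) for d in bot.recognise(t,n)][:4])
E
```

```text
pics
{'time_s': 0.0, 'joints': array([ 1.23498955e+00,  2.60685858e-01, -1.39390698e-01,  1.17269118e+00,
        4.83418801e-06,  1.57083975e+00]), 'joint_vel': array([-0.00130026, -0.00069271, -0.00013547, -0.00088481,  0.00093994,
        0.000707  ]), 'effort': array([ 3.06922075e-04, -4.05675280e+01,  2.53922582e+01,  1.86325848e-02,
        9.20526008e-05, -7.00514931e-06]), 'ee_pos': array([172.77559902, 495.02695769, 230.45575286]), 'eef_rot': array([-1.67088910e-04,  1.67136918e-01,  9.85933202e-01, -9.71444357e-04]), 'force': array([-0.10694566, -0.29177229,  0.02899395]), 'moment': array([-0.01138926, -0.01866508, -0.01496531]), 'gripper_force': 0.0, 'grip_width': 0.9968187991798564}
top 405.5992525736413 277.8809000136708 214.0383293249573 [[-0.012, -1.0, 0.0], [-0.986, 0.012, -0.166], [0.166, -0.002, -0.986]] [  -1.5  464.1 1226.7]
stamp_short_center [([190, 144, 38, 18], 0.65), ([330, 212, 26, 14], 0.54)]
stamp_mid_center [([258, 218, 35, 21], 0.87)]
stamp_long_center [([198, 207, 39, 28], 0.89), ([306, 253, 40, 23], 0.81), ([152, 274, 44, 26], 0.7), ([391, 204, 20, 26], 0.51)]
cradle_short [([316, 142, 52, 44], 0.59)]
cradle_mid [([184, 141, 51, 42], 0.91)]
cradle_long [([243, 129, 60, 44], 0.94), ([190, 146, 36, 15], 0.35)]
paddle_short [([333, 168, 6, 10], 0.58)]
sample_short_center [([332, 148, 26, 10], 0.59)]
scene 436.403129857578 283.75725273055326 214.70575782155308 [[-0.442, 0.897, 0.01], [0.755, 0.378, -0.536], [-0.485, -0.23, -0.844]] [ 212.8 -322.7 1405.5]
stamp_short_center [([209, 181, 25, 25], 0.87)]
stamp_mid_center [([281, 194, 28, 36], 0.7)]
stamp_long_center [([334, 222, 40, 47], 0.9), ([240, 154, 44, 16], 0.6)]
cradle_short [([149, 213, 70, 56], 0.6)]
cradle_mid [([293, 282, 86, 67], 0.73)]
cradle_long [([205, 250, 94, 76], 0.95)]
paddle_short [([292, 279, 86, 75], 0.46)]
sample_short_center [([158, 220, 36, 24], 0.79)]
```

Run:
```python
import cv2
a=cv2.imread("pics/top0.png")[110:330,120:460]; cv2.imwrite("pics/top0c.png",cv2.resize(a,None,fx=2.3,fy=2.3,interpolation=cv2.INTER_CUBIC))
```

```text
(no output)
```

View pics/top0c.png

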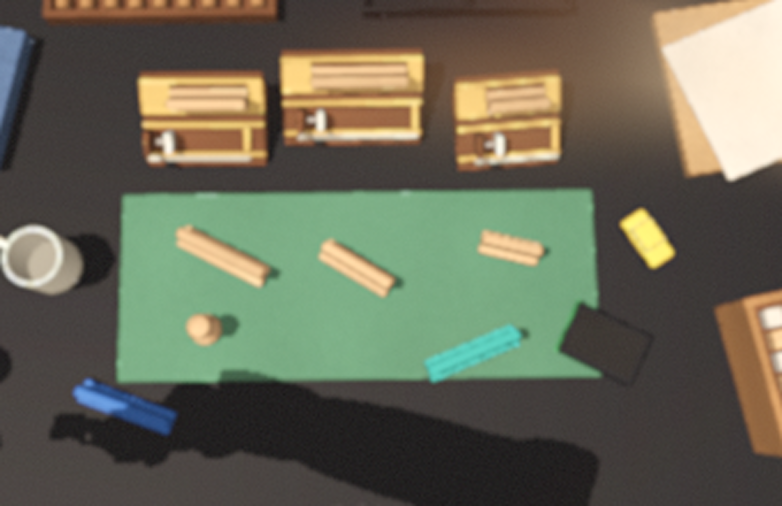

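The picture shows three wooden loose stamps on the mat (full-image pixels): long (217,221), mid (275,226) and short (342,217). The look-alikes are turquoise (326,263) and blue (174,286), neither of which is wanted. The wooden stamps in the back seats at (210,152), (276,142) and (345,152) are samples to leave alone. The cradles are mid (209,161), long (273,152) and short (342,162), with paddles at their left (+y) end.

```bash
cat > h.py <<'E'
import numpy as np,cv2,pickle
from scipy.spatial.transform import Rotation as Ro
def cloud(c):
    z=c["z_map"].astype(float); v,u=np.mgrid[:z.shape[0],:z.shape[1]]
    P=np.stack([(u-c["cx"])/c["fx"]*z,(v-c["cy"])/c["fy"]*z,z],-1)
    W=(P-c["t"])@np.asarray(c["R"]); W[z<=0]=np.nan
    return W
def toolR(yaw,tilt=0):
    """closing line (tool y) along stamp-x dir at angle yaw in world; tilt about seat y (rad), tool z leans to +x"""
    cx=np.array([np.cos(yaw)*np.cos(tilt),np.sin(yaw)*np.cos(tilt),np.sin(tilt)])  # up-slope
    n=np.array([-np.cos(yaw)*np.sin(tilt),-np.sin(yaw)*np.sin(tilt),np.cos(tilt)])
    z=-n; y=cx; x=np.cross(y,z); return np.stack([x,y,z],1)
def cur(s): 
    q=s["eef_rot"]; return Ro.from_quat([q[1],q[2],q[3],q[0]]),np.array(s["ee_pos"])
def plan(s,p,R,g,step=45,n=None):
    R0,p0=cur(s); R1=Ro.from_matrix(R); d=(R0.inv()*R1).as_rotvec()
    dw=np.array(p)-p0
    if n is None: n=int(max(np.ceil(np.linalg.norm(dw)/step),np.ceil(np.degrees(np.linalg.norm(d))/8.0),1))
    rows=[];Rc=R0;acc=p0.copy()
    for i in range(n):
        sh=Rc.inv().apply(p0+dw*(i+1)/n-acc); sh=np.round(sh,1); t=np.round(np.degrees(d)/n,2)
        rows.append([float(x) for x in sh]+[float(x) for x in t]+[g])
        acc=acc+Rc.apply(sh); Rc=Rc*Ro.from_rotvec(np.radians(t))
    print(str(rows).replace(" ","")); return rows
E
python3 - <<'E'
from h import *
c=pickle.load(open("top0.pkl","rb")); W=cloud(c); px=c["pixels"].astype(int)
b,g,r=px[...,0],px[...,1],px[...,2]
wood=(r>g+8)&(g>b+8)
def fit(box,zlo,zhi):
    x,y,w,h=box; m=np.zeros(wood.shape,bool); m[y:y+h,x:x+w]=1
    m&=wood&(W[...,2]>zlo)&(W[...,2]<zhi); P=W[m]
    rc=cv2.minAreaRect(P[:,:2].astype(np.float32)); bx=cv2.boxPoints(rc)
    e=bx[1]-bx[0]; e2=bx[2]-bx[1]; e=e if np.hypot(*e)>np.hypot(*e2) else e2
    a=np.degrees(np.arctan2(e[1],e[0]))%180
    print(len(P),np.round(rc[0],1),np.round(rc[1],1),"len angle",round(a,1),"z",np.round(np.nanpercentile(P[:,2],[5,50,95]),1))
for b_ in ([194,203,46,34],[255,214,40,28],[326,208,34,22]): fit(b_,34,60); fit(b_,5,60)
mat=W[230:250,300:320]; print("mat z",np.nanmedian(mat[...,2]))
for n,b_ in dict(mid=(182,139,55,46),long=(241,128,65,48),short=(314,140,56,46)).items():
    x,y,w,h=b_;P=W[y:y+h,x:x+w].reshape(-1,3); P=P[P[:,2]>20]
    rc=cv2.minAreaRect(P[:,:2].astype(np.float32));print(n,rc,P[:,2].min(),P[:,2].max())
E
```

```text
191 [447.8 188.6] [130.9  14.2] len angle 62.7 z [36.1 40.8 45.3]
390 [448.2 188.4] [130.9  29.1] len angle 62.8 z [ 8.  32.5 44.5]
149 [429.4   4.8] [102.1  14.4] len angle 58.2 z [36.  40.2 45.2]
308 [429.3   3.8] [103.9  29.3] len angle 58.0 z [ 8.7 32.8 43.5]
118 [ 454.3 -207.1] [78.4 15.2] len angle 76.4 z [36.  40.2 44.7]
246 [ 454.  -206.5] [78.9 33.4] len angle 79.1 z [ 7.7 32.1 43.5]
mat z -0.9490451507480765
mid ((632.2506103515625, 212.64892578125), (116.4578628540039, 166.2288818359375), 0.2490852326154709) 20.02945967277101 101.64800784517146
long ((663.924072265625, 7.7154693603515625), (190.43435668945312, 118.51380157470703), 89.78315734863281) 20.08242909699687 102.05084710702042
short ((628.6565551757812, -206.2606658935547), (118.54222869873047, 140.7500457763672), 3.976611614227295) 20.030725048316526 100.79040624552546
```

Run:
```python
from h import *
from bench import bot
c=pickle.load(open("top0.pkl","rb")); W=cloud(c); px=c["pixels"].astype(int)
b,g,r=px[...,0],px[...,1],px[...,2]
for n,(x,y,w,h) in dict(mid=(182,139,55,46),long=(241,128,65,48),short=(314,140,56,46)).items():
    sub=W[y:y+h,x:x+w].reshape(-1,3)
    cx,cy=np.nanmedian(sub[sub[:,2]>20][:,:2],0)
    # normal-distance s=along n
    nrm=np.array([-.5,0,.8660]); up=np.array([.866,0,.5])
    d=sub@nrm; u=sub@up; k=(sub[:,2]>15)
    H,e=np.histogram(d[k],bins=np.arange(np.nanmin(d[k]),np.nanmax(d[k])+4,4))
    print(n,[(int(a),int(q)) for a,q in zip(H,e)])
    k2=k&(d>np.nanmax(d[k])-12)
    print("  top pts",np.round(np.median(sub[k2],0),1),"u range",np.round(np.percentile(u[k2],[2,98]),1),"y range",np.round(np.percentile(sub[k2,1],[2,98]),1))
p=np.array([600,212,60])+150*np.array([-.5,0,.866])
plan(bot.sense(),p,toolR(0,np.pi/6),0.5)
```

```text
mid [(3, -315), (1, -311), (5, -307), (2, -303), (2, -299), (2, -295), (3, -291), (60, -287), (382, -283), (587, -279), (418, -275), (184, -271), (79, -267), (19, -263), (28, -259), (30, -255), (27, -251), (17, -247), (50, -243), (92, -239), (22, -235)]
  top pts [639.6 204.4  94.9] u range [548.8 608. ] y range [153.7 286.7]
long [(10, -304), (145, -300), (574, -296), (627, -292), (426, -288), (176, -284), (70, -280), (22, -276), (16, -272), (14, -268), (24, -264), (32, -260), (64, -256), (102, -252), (8, -248)]
  top pts [668.8  -7.1  94.9] u range [619.8 633. ] y range [-65.2  60.4]
short [(5, -316), (2, -312), (1, -308), (3, -304), (7, -300), (3, -296), (2, -292), (4, -288), (68, -284), (312, -280), (455, -276), (353, -272), (210, -268), (59, -264), (27, -260), (12, -256), (21, -252), (29, -248), (26, -244), (49, -240), (59, -236), (15, -232)]
  top pts [ 633.  -212.4   94.2] u range [534.2 602.9] y range [-254.  -165.4]
[[-38.7,-13.8,3.8,-2.37,-1.68,6.28,0.5],[-39.9,-9.7,4.4,-2.37,-1.68,6.28,0.5],[-40.5,-5.4,5.3,-2.37,-1.68,6.28,0.5],[-40.8,-1.2,6.4,-2.37,-1.68,6.28,0.5],[-40.5,2.9,7.5,-2.37,-1.68,6.28,0.5],[-39.6,7.0,9.0,-2.37,-1.68,6.28,0.5],[-38.5,10.9,10.5,-2.37,-1.68,6.28,0.5],[-36.6,14.5,12.1,-2.37,-1.68,6.28,0.5],[-34.6,17.9,13.8,-2.37,-1.68,6.28,0.5],[-31.9,20.9,15.6,-2.37,-1.68,6.28,0.5],[-29.0,23.6,17.4,-2.37,-1.68,6.28,0.5]]
```

Emit:
jog_arm([
  [[-39,-14,4,-2.37,-1.68,6.28,0.5],[-40,-10,4,-2.37,-1.68,6.28,0.5],[-40,-5,5,-2.37,-1.68,6.28,0.5],[-41,-1,6,-2.37,-1.68,6.28,0.5],[-40,3,8,-2.37,-1.68,6.28,0.5],[-40,7,9,-2.37,-1.68,6.28,0.5],[-38,11,10,-2.37,-1.68,6.28,0.5],[-37,14,12,-2.37,-1.68,6.28,0.5],[-35,18,14,-2.37,-1.68,6.28,0.5],[-32,21,16,-2.37,-1.68,6.28,0.5],[-29,24,17,-2.37,-1.68,6.28,0.5],[0,0,0,0,0,0,0.5],[0,0,0,0,0,0,0.5]],
])

```text
time_s: 2.2
ee_pos: [525.0, 211.0, 190.4]
eef_rot: [0.182, 0.683, 0.683, 0.182]
force: [0.3, 0.0, 0.1]
grip_width: 0.502
gripper_force: 0.0
```

Run:
```python
from h import *
from bench import bot
s=bot.sense(); print(s["time_s"],s["ee_pos"],s["joints"],s["force"]); print(cur(s)[0].as_matrix().round(3),toolR(0,np.pi/6).round(3))
c=bot.capture("wrist"); cv2.imwrite("pics/w_mid.png",c["pixels"]); pickle.dump(c,open("w_mid.pkl","wb"))
W=cloud(c); print(np.round(W[::60,::80],0).tolist())
```

```text
2.2 [524.95593117 211.02214006 190.42056966] [ 0.5241507   0.06572296 -0.65102523  0.39212215 -0.25247581  2.03616989] [0.32291971 0.04114577 0.05841122]
[[ 0.001  0.867  0.499]
 [ 1.    -0.001 -0.   ]
 [ 0.     0.499 -0.867]] [[-0.     0.866  0.5  ]
 [ 1.     0.     0.   ]
 [ 0.     0.5   -0.866]]
[[[433.0, 346.0, 2.0], [479.0, 351.0, 2.0], [535.0, 359.0, 0.0], [601.0, 366.0, 2.0], [685.0, 377.0, 1.0], [793.0, 390.0, -0.0], [886.0, 395.0, 31.0]], [[427.0, 310.0, 1.0], [474.0, 312.0, 1.0], [531.0, 316.0, 1.0], [600.0, 319.0, 1.0], [688.0, 324.0, 0.0], [795.0, 330.0, 5.0], [926.0, 336.0, 16.0]], [[420.0, 272.0, 1.0], [468.0, 271.0, 2.0], [527.0, 269.0, 0.0], [588.0, 269.0, 24.0], [647.0, 269.0, 58.0], [795.0, 265.0, 12.0], [926.0, 263.0, 27.0]], [[413.0, 231.0, 2.0], [462.0, 228.0, 13.0], [523.0, 220.0, 0.0], [587.0, 217.0, 24.0], [645.0, 218.0, 64.0], [796.0, 196.0, 20.0], [1667.0, 37.0, -394.0]], [[406.0, 187.0, 1.0], [456.0, 191.0, 42.0], [518.0, 166.0, 1.0], [586.0, 160.0, 22.0], [646.0, 163.0, 65.0], [795.0, 123.0, 29.0], [1668.0, -170.0, -361.0]], [[398.0, 141.0, 1.0], [449.0, 126.0, 1.0], [513.0, 108.0, 1.0], [593.0, 85.0, 1.0], [665.0, 86.0, 44.0], [842.0, 13.0, 1.0], [1671.0, -389.0, -328.0]], [[389.0, 91.0, 1.0], [451.0, 223.0, 229.0], [467.0, 228.0, 245.0], [591.0, 11.0, 0.0], [666.0, 13.0, 46.0], [529.0, 211.0, 257.0], [533.0, 224.0, 276.0]]]
```

View pics/w_mid.png

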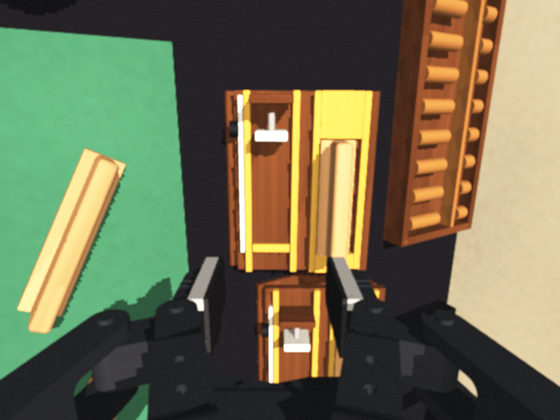

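The wrist view looks along the slope. It shows the mid cradle's ledges at columns ~248 and ~295, the paddle at (272,135), the lip at (270,248), and part of the long cradle below with its paddle at (297,340). The mid cradle's front seat is empty, as expected.

Run:
```python
from h import *
c=pickle.load(open("w_mid.pkl","rb")); W=cloud(c)
n=np.array([-.5,0,.866]);up=np.array([.866,0,.5])
U=W@up;D=W@n
print("across row200")
for u in range(228,310,2): print(u,np.round(np.nanmedian(U[195:206,u]),1),np.round(np.nanmedian(D[195:206,u]),1),c["pixels"][200,u].tolist(),end=" | ")
print("\nalong col 270")
for v in list(range(95,150,2))+list(range(236,275,2)): print(v,np.round(np.nanmedian(W[v,264:277,1]),1),np.round(np.nanmedian(D[v,264:277]),1),c["pixels"][v,278].tolist(),end=" | ")
# plane fit of floor
k=W[150:235,256:288].reshape(-1,3); A=np.c_[k[:,:2],np.ones(len(k))]; co=np.linalg.lstsq(A,k[:,2],rcond=None)[0]; print("\nfloor plane",co,np.degrees(np.arctan(np.hypot(*co[:2]))))
```

```text
across row200
228 506.9 -285.9 [30, 49, 90] | 230 508.9 -285.7 [46, 84, 157] | 232 510.5 -286.8 [47, 87, 162] | 234 512.3 -287.5 [36, 64, 115] | 236 515.3 -278.7 [37, 63, 122] | 238 517.1 -279.3 [69, 88, 123] | 240 519.4 -273.3 [255, 255, 255] | 242 521.2 -273.4 [255, 255, 255] | 244 523.0 -273.3 [209, 236, 245] | 246 524.9 -272.6 [104, 244, 255] | 248 526.7 -272.9 [109, 246, 255] | 250 528.5 -273.7 [100, 240, 255] | 252 529.9 -279.0 [51, 111, 184] | 254 531.8 -279.0 [48, 91, 169] | 256 533.6 -278.8 [49, 90, 167] | 258 535.5 -278.4 [50, 90, 166] | 260 537.3 -279.4 [50, 92, 170] | 262 539.1 -279.4 [54, 95, 174] | 264 540.9 -279.0 [48, 90, 166] | 266 542.8 -279.1 [44, 85, 159] | 268 544.6 -278.9 [45, 88, 160] | 270 546.5 -278.4 [48, 89, 164] | 272 548.3 -279.2 [49, 92, 171] | 274 550.1 -278.9 [50, 94, 172] | 276 552.0 -278.7 [52, 94, 172] | 278 553.8 -279.0 [48, 87, 161] | 280 555.7 -279.1 [46, 86, 160] | 282 557.5 -278.9 [47, 88, 161] | 284 559.3 -278.7 [45, 86, 158] | 286 561.2 -278.4 [49, 87, 160] | 288 563.0 -278.2 [46, 85, 157] | 290 564.8 -278.7 [41, 96, 148] | 292 566.4 -272.8 [
[... 1779 characters left out ...]
43, 80, 147] | 270 110.4 -314.2 [26, 29, 46] | 272 107.9 -314.5 [24, 20, 22] | 274 105.7 -314.1 [37, 33, 36] |  ** On entry to DLASCL parameter number  4 had an illegal value
 ** On entry to DLASCL parameter number  4 had an illegal valueTraceback (most recent call last):
  File "<stdin>", line 10, in <module>
    x, resids, rank, s = _umath_linalg.lstsq(a, b, rcond,
                         ~~~~~~~~~~~~~~~~~~~^^^^^^^^^^^^^
                                             signature=signature)
                                             ^^^^^^^^^^^^^^^^^^^^
    raise LinAlgError("SVD did not converge in Linear Least Squares")
numpy.linalg.LinAlgError: SVD did not converge in Linear Least Squares
```

Emit:
jog_arm([
  [[-41,5.5,3,0,0,0,0.5],[-41,5.5,3,0,0,0,0.5],[-41,5.5,3,0,0,0,0.5],[-41,5.5,3,0,0,0,0.5],[-41,5.5,3,0,0,0,0.5],[0,0,0,0,0,0,0.5],[0,0,0,0,0,0,0.5]],
])

```text
time_s: 2.95
ee_pos: [556.4, 6.6, 191.9]
eef_rot: [0.183, 0.683, 0.683, 0.183]
force: [0.1, 0.1, -0.1]
grip_width: 0.497
gripper_force: 0.0
```

```bash
cat >> h.py <<'E'
n30=np.array([-.5,0,.866]);u30=np.array([.866,0,.5])
def cradle(c):
    """rectified map of slope frame, 0.5 mm cells: uses pixels; returns floor d, ledge inner edges at 2 ys"""
    W=cloud(c).reshape(-1,3); px=c["pixels"].reshape(-1,3).astype(int)
    ok=np.isfinite(W[:,2]); W=W[ok]; px=px[ok]
    U,Y,D=W@u30,W[:,1],W@n30
    return U,Y,D,px
E
cat > look.py <<'E'
import sys
from h import *
from bench import bot
n=sys.argv[1]; y0=float(sys.argv[2]); d0=float(sys.argv[3])
if n!="mid":
    c=bot.capture("wrist"); cv2.imwrite(f"pics/w_{n}.png",c["pixels"]); pickle.dump(c,open(f"w_{n}.pkl","wb"))
else: c=pickle.load(open("w_mid.pkl","rb"))
U,Y,D,px=cradle(c)
k=(abs(Y-y0)<100)&(abs(D-d0)<10); k&=(px[:,0]<150)&(px[:,2]>px[:,0]*1.5)
h,e=np.histogram(D[k],bins=np.arange(d0-10,d0+10,.5)); print("D hist",[(int(a),float(b)) for a,b in zip(h,e) if a>150])
f=e[h.argmax()]+.25; f=np.median(D[k&(abs(D-f)<1)]); print("floor d",f)
hi=(D>f+4.5)&(D<f+8)
for y in np.arange(y0-40,y0+41,20):
    q=hi&(abs(Y-y)<5); hh,ee=np.histogram(U[q],bins=np.arange(490,640,1)); z=ee[:-1][hh>3]
    print(y,"ledge U cells",z.tolist())
# along
np.savez(f"c_{n}.npz",U=U,Y=Y,D=D,px=px)
E
python3 look.py mid 212 -279; python3 look.py long 8 -293
```

```text
D hist [(158, -288.5), (178, -288.0), (187, -287.5), (215, -287.0), (198, -286.5), (180, -286.0), (214, -281.0), (614, -280.5), (1649, -280.0), (2450, -279.5), (2615, -279.0), (1841, -278.5), (863, -278.0), (261, -277.5), (261, -275.0), (655, -274.5), (1285, -274.0), (1901, -273.5), (1742, -273.0), (986, -272.5), (465, -272.0)]
floor d -278.86055973371276
172.0 ledge U cells [518, 519, 520, 521, 523, 524, 525, 526, 527, 564, 565, 566, 567, 568, 569, 570, 583, 584, 585, 586, 587, 588, 624, 625, 626, 627, 628, 629, 630]
192.0 ledge U cells [519, 520, 521, 522, 523, 524, 525, 526, 527, 528, 565, 566, 567, 568, 569, 570, 582, 583, 584, 585, 586, 587, 588, 624, 625, 626, 627, 628, 629, 630]
212.0 ledge U cells [518, 519, 520, 521, 523, 524, 525, 526, 527, 528, 565, 566, 567, 568, 569, 570, 583, 584, 585, 586, 587, 588, 625, 626, 627, 628, 629, 630]
232.0 ledge U cells [519, 520, 521, 522, 523, 524, 525, 526, 527, 528, 529, 565, 566, 567, 568, 569, 570, 583, 584, 585, 586, 587, 588, 625, 626, 627, 628, 629, 630]
252.0 ledge U cells [519, 520, 521, 522, 523, 524, 525, 526, 527, 528, 565, 56
[... 661 characters left out ...]
 613]
-12.0 ledge U cells [496, 497, 498, 499, 500, 501, 502, 543, 544, 545, 546, 548, 549, 550, 551, 552, 553, 590, 591, 592, 593, 594, 595, 608, 609, 610, 611, 612, 613]
8.0 ledge U cells [496, 497, 498, 499, 500, 501, 502, 544, 545, 546, 547, 548, 549, 550, 551, 552, 553, 590, 591, 592, 593, 594, 595, 608, 609, 610, 611, 612, 613, 614]
28.0 ledge U cells [494, 495, 496, 497, 498, 499, 500, 501, 502, 544, 545, 546, 548, 549, 550, 551, 552, 553, 590, 591, 592, 593, 594, 595, 596, 608, 609, 610, 611, 612, 613]
48.0 ledge U cells [495, 496, 497, 498, 499, 500, 501, 502, 536, 539, 543, 544, 545, 546, 547, 548, 549, 550, 551, 552, 553, 590, 591, 592, 593, 594, 595, 608, 609, 610, 611, 612, 613]
```

View pics/w_long.png

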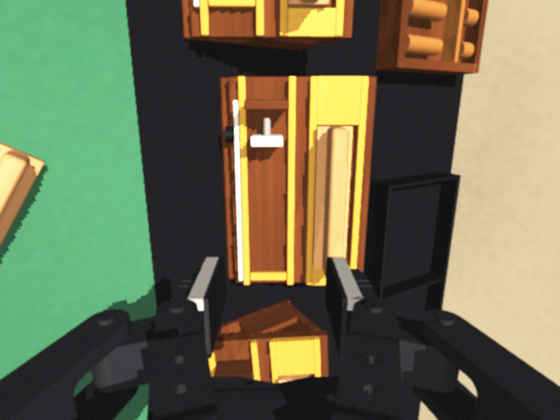

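The long cradle is square to the base: ledges at columns ~242 and ~292, paddle at (266,141), lip at (268,277). The short cradle shows at the bottom around (270,340).

Emit:
jog_arm([
  [[-43,-6,-3.5,0,0,0,0.5],[-43,-6,-3.5,0,0,0,0.5],[-43,-6,-3.5,0,0,0,0.5],[-43,-6,-3.5,0,0,0,0.5],[-43,-6,-3.5,0,0,0,0.5],[0,0,0,0,0,0,0.5],[0,0,0,0,0,0,0.5]],
])

```text
time_s: 3.7
ee_pos: [522.0, -207.4, 191.5]
eef_rot: [0.182, 0.683, 0.683, 0.183]
force: [0.1, 0.5, -0.9]
grip_width: 0.495
gripper_force: 0.0
```

```bash
python3 look.py short -206 -279
python3 - <<'E'
from h import *
for n,u0,f in (("mid",547,-278.9),("long",572,-293.4)):
    z=np.load(f"c_{n}.npz"); U,Y,D=z["U"],z["Y"],z["D"]; k=abs(U-u0)<9
    for nm,lo,hi in (("lip",4.5,8),("pad",25,30.5),("block",30.6,34)):
        q=k&(D>f+lo)&(D<f+hi); h,e=np.histogram(Y[q],bins=np.arange(-120,320,1)); print(n,nm,[int(x) for x in e[:-1][h>4]])
E
```

```text
D hist [(250, -278.5), (507, -278.0), (749, -277.5), (889, -277.0), (930, -276.5), (881, -276.0), (845, -275.5), (867, -275.0), (803, -274.5), (762, -274.0), (671, -273.5), (505, -273.0), (462, -272.5), (500, -272.0), (486, -271.5), (437, -271.0), (462, -270.5), (472, -270.0)]
floor d -276.23418624800775
-246.0 ledge U cells [515, 516, 517, 518, 519, 520, 521, 522, 523, 524, 525, 562, 563, 564, 565, 566, 579, 580, 581, 582, 583, 584, 585, 621, 622, 623, 624, 625, 626]
-226.0 ledge U cells [514, 515, 516, 517, 518, 519, 520, 521, 522, 523, 560, 561, 562, 563, 564, 565, 578, 579, 580, 581, 582, 583, 620, 621, 622, 623, 624, 625]
-206.0 ledge U cells [512, 513, 514, 515, 516, 517, 518, 519, 520, 521, 522, 559, 560, 561, 562, 563, 564, 576, 577, 578, 579, 580, 581, 582, 583, 619, 620, 621, 622, 623, 624, 625]
-186.0 ledge U cells [511, 512, 513, 514, 515, 516, 517, 518, 519, 520, 521, 558, 559, 560, 561, 562, 563, 576, 577, 578, 579, 580, 581, 617, 618, 619, 620, 621, 622, 623]
-166.0 ledge U cells [511, 513, 514, 515, 516, 517, 518, 520, 557, 558, 559, 560, 561, 562, 575, 576, 577, 579, 580, 581, 582, 584, 585, 586, 587, 588, 589, 590, 591, 592, 593, 594, 595, 596, 597, 598, 599, 600, 601, 602, 603, 604, 605, 607, 608, 609, 610, 611, 612, 613, 614, 615, 616, 617, 618, 619, 620, 621, 622]
mid lip [149, 150, 151, 152, 153, 154, 155, 156, 157]
mid pad [254, 255, 256, 257, 258, 259, 260, 261, 285, 287]
mid block [283, 284, 285, 286, 287, 288, 289]
long lip [-84, -83, -82, -81, -80, -79, -78, -77, 128]
long pad [45, 46, 47, 48, 49, 50, 51, 52, 53]
long block [74, 75, 76, 77, 78, 79, 80]
```

View pics/w_short.png

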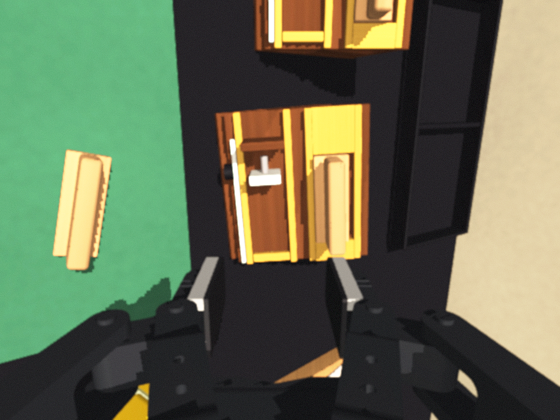

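The short cradle is turned about 4°: ledges at columns ~240 and ~290, paddle at (264,178), lip at (268,257). The loose short stamp is wooden, with a ridge top at about (85,210), and is the one wanted. No look-alike is nearby.

Run:
```python
from h import *
from bench import bot
z=np.load("c_short.npz"); U,Y,D,px=z["U"],z["Y"],z["D"],z["px"]
X=.866*U-.5*D; Z=.5*U+.866*D
for psi in (3.6,4.1,4.6):
    a=np.radians(psi); x=X*np.cos(a)+Y*np.sin(a); y=-X*np.sin(a)+Y*np.cos(a)
    u=.866*x+.5*Z; d=-.5*x+.866*Z
    # cradle centre (628.7,-206.3)
    yc=-628.7*np.sin(a)-206.3*np.cos(a)
    k=(abs(y-yc)<40); h,e=np.histogram(d[k],bins=np.arange(-280,-240,.5)); f=e[h.argmax()]; f=np.median(d[k&(abs(d-f)<1.5)]);print(psi,"floor",f,"n",h.max(),"yc",yc)
    for y0 in (yc-30,yc,yc+30):
        q=(d>f+4)&(d<f+8)&(abs(y-y0)<6); hh,ee=np.histogram(u[q],bins=np.arange(480,640,1)); print(round(y0),[int(t) for t in ee[:-1][hh>3]])
    if psi==4.1:
        uc=np.nan
        for nm,lo,hi in (("lip",4.5,8),("pad",25,30.5),("block",30.6,34)):
            for us in range(505,560,8):
                q=(abs(u-us)<4)&(d>f+lo)&(d<f+hi); h,e=np.histogram(y[q],bins=np.arange(yc-80,yc+80,1)); print(us,nm,np.round(e[:-1][h>3]).astype(int).tolist())
q=(X>390)&(X<520)&(Y>-270)&(Y<-150)&(px[:,2]>px[:,0]+30)
for lo in (36,5):
    w=q&(Z>lo)&(Z<60); print(cv2.minAreaRect(np.c_[X,Y][w].astype(np.float32)),np.percentile(Z[w],[5,50,95]))
m=(X>390)&(X<520)&(Y>-290)&(Y<-130)&(px[:,1]>px[:,2]+20); print("mat",np.median(Z[m]))
```

```text
3.6 floor -268.42975064488445 n 1437 yc -245.36931370283176
-275 [500, 501, 502, 503, 504, 505, 506, 507, 508, 509, 510, 547, 548, 549, 550, 551, 552, 565, 566, 567, 568, 569, 570, 606, 607, 608, 609, 610, 611, 612]
-245 [500, 501, 502, 503, 504, 505, 506, 507, 508, 509, 510, 546, 547, 548, 549, 550, 551, 552, 564, 565, 566, 567, 568, 569, 570, 607, 608, 609, 610, 611, 612]
-215 [500, 501, 502, 503, 504, 505, 506, 507, 508, 509, 510, 546, 547, 548, 549, 550, 551, 552, 564, 565, 566, 567, 568, 569, 570, 571, 572, 573, 574, 575, 576, 577, 578, 579, 580, 581, 582, 583, 584, 585, 586, 587, 588, 589, 590, 591, 592, 593, 594, 595, 596, 597, 598, 599, 600, 601, 602, 603, 604, 605, 606, 607, 608, 609, 610, 611, 612]
4.1 floor -267.3488373932099 n 1469 yc -250.7224767706134
-281 [498, 499, 500, 501, 503, 504, 505, 506, 507, 508, 545, 546, 547, 548, 549, 550, 563, 564, 565, 566, 567, 568, 604, 605, 606, 607, 608, 609, 610]
-251 [498, 499, 500, 501, 502, 503, 504, 505, 506, 507, 508, 545, 546, 547, 548, 549, 550, 562, 563, 564, 565, 566, 567, 568, 605, 606, 607, 608, 609, 610]
-221 [498, 499, 5
[... 3127 characters left out ...]
560, 561, 562, 563, 564, 565, 566, 603, 604, 605, 606, 607, 608]
-226 [497, 498, 499, 500, 501, 502, 503, 504, 505, 506, 507, 543, 544, 545, 546, 547, 548, 549, 561, 562, 563, 564, 565, 566, 567, 568, 569, 570, 571, 572, 573, 574, 575, 576, 577, 578, 579, 580, 581, 582, 583, 584, 585, 586, 587, 588, 589, 590, 591, 592, 593, 594, 595, 596, 597, 598, 599, 600, 601, 602, 603, 604, 605, 606, 607, 608]
((458.19647216796875, -209.5435028076172), (79.3104019165039, 14.146072387695312), 75.73863220214844) [40.2710652  42.76819346 44.15296922]
((458.1531066894531, -209.7729949951172), (79.78370666503906, 30.06294822692871), 75.72315979003906) [11.94006398 39.91615368 43.86126821]
mat 1.04064041284812
```

Run:
```python
from h import *
from bench import bot
s=bot.sense(); r=plan(s,[456.5,-208.5,75],toolR(np.radians(-14.3)),0.5)
```

```text
[[-0.4,-23.0,13.6,5.96,-0.77,2.81,0.5],[-1.3,-21.3,15.9,5.96,-0.77,2.81,0.5],[-2.1,-19.5,18.1,5.96,-0.77,2.81,0.5],[-2.7,-17.5,20.1,5.96,-0.77,2.81,0.5],[-3.3,-15.0,21.8,5.96,-0.77,2.81,0.5]]
```

Emit:
jog_arm([
  [[-0.4,-23,13.6,5.96,-0.77,2.81,0.5],[-1.3,-21.3,15.9,5.96,-0.77,2.81,0.5],[-2.1,-19.5,18.1,5.96,-0.77,2.81,0.5],[-2.7,-17.5,20.1,5.96,-0.77,2.81,0.5],[-3.3,-15,21.8,5.96,-0.77,2.81,0.5],[0,0,20,0,0,0,0.5],[0,0,20,0,0,0,0.5],[0,0,16,0,0,0,0.5],[0,0,0,0,0,0,0.5],[0,0,0,0,0,0,0.5]],
])

```text
time_s: 4.75
ee_pos: [456.7, -208.6, 19.3]
eef_rot: [0.0, 0.789, 0.614, -0.0]
force: [0.8, 0.1, -0.3]
grip_width: 0.494
gripper_force: 0.0
```

Run:
```python
from h import *
from bench import bot
s=bot.sense(); plan(s,[456.5,-208.5,17.5],toolR(np.radians(-14.3)),0.5)
c=bot.capture("wrist"); cv2.imwrite("pics/g_short.png",c["pixels"])
```

```text
[[0.0,-0.2,1.8,-0.0,0.03,0.06,0.5]]
```

View pics/g_short.png

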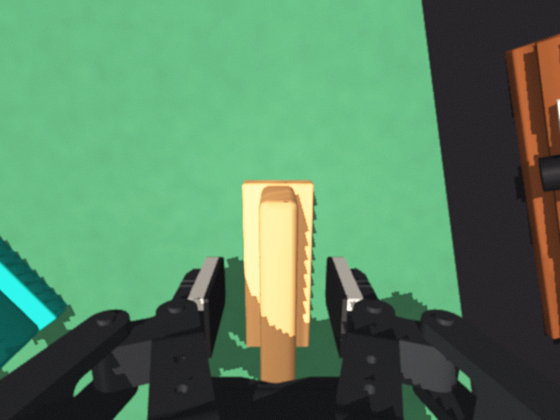

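The wooden short stamp is centred between the open fingers, ridge at column 278 and aligned, so I'll close on it.

Emit:
jog_arm([
  [[0,0,2,0,0,0,0.5],[0,0,0,0,0,0,0],[0,0,0,0,0,0,0],[0,0,0,0,0,0,0],[0,0,0,0,0,0,0],[0,0,0,0,0,0,0],[0,0,0,0,0,0,0]],
])

```text
time_s: 5.5
ee_pos: [457.0, -210.7, 17.9]
eef_rot: [0.001, 0.79, 0.613, 0.0]
force: [-0.6, 0.7, 7.1]
grip_width: 0.151
gripper_force: 59.4
```

```bash
cat >> h.py <<'E'
SEAT=dict(short=dict(psi=np.radians(4.1),u=527.0,d=-267.35,lip=-313.5,pad=-241.8,L=80),
 mid=dict(psi=0.0,u=547.2,d=-278.9,lip=157.5,pad=253.9,L=105),
 long=dict(psi=0.0,u=572.0,d=-293.4,lip=-76.5,pad=45.0,L=130))
def seatp(n,u,y,h):
    """world of seat coords: u across offset from seat mid, y in cradle frame, h above floor"""
    S=SEAT[n]; q=(S["u"]+u)*u30+(S["d"]+h)*n30; a=S["psi"]
    return np.array([q[0]*np.cos(a)-y*np.sin(a),q[0]*np.sin(a)+y*np.cos(a),q[2]])
def toseat(n,p):
    S=SEAT[n];a=S["psi"]; x=p[0]*np.cos(a)+p[1]*np.sin(a); y=-p[0]*np.sin(a)+p[1]*np.cos(a); q=np.array([x,0,p[2]])
    return np.round([q@u30-S["u"],y,q@n30-S["d"]],1)
E
python3 - <<'E'
from h import *
from bench import bot
s=bot.sense(); print(s["ee_pos"],s["grip_width"],s["gripper_force"],s["force"])
S=SEAT["short"]; print(seatp("short",0,S["pad"]-S["L"]/2-10,60+16))
s["ee_pos"][2]+=100
plan(s,seatp("short",0,S["pad"]-S["L"]/2-10,60+16),toolR(S["psi"],np.pi/6),0)
E
```

```text
[ 456.99552657 -210.72436369   17.85310353] 0.15063583683693219 59.42079842090607 [-0.55818904  0.66580172  7.07039472]
[ 571.50712056 -251.58255583   97.7909    ]
[[-2.2,24.2,4.1,-5.92,0.98,-3.62,0],[-3.8,23.5,6.4,-5.92,0.98,-3.62,0],[-5.4,22.4,8.8,-5.92,0.98,-3.62,0],[-6.9,21.0,10.9,-5.92,0.98,-3.62,0],[-8.4,19.2,12.9,-5.92,0.98,-3.62,0]]
```

Emit:
jog_arm([
  [[0,0,-10,0,0,0,0],[0,0,-30,0,0,0,0],[0,0,-30,0,0,0,0],[0,0,-30,0,0,0,0],[-2.2,24.2,4.1,-5.92,0.98,-3.62,0],[-3.8,23.5,6.4,-5.92,0.98,-3.62,0],[-5.4,22.4,8.8,-5.92,0.98,-3.62,0],[-6.9,21,10.9,-5.92,0.98,-3.62,0],[-8.4,19.2,12.9,-5.92,0.98,-3.62,0],[0,0,0,0,0,0,0],[0,0,0,0,0,0,0]],
])

```text
time_s: 6.6
ee_pos: [569.1, -250.8, 96.0]
eef_rot: [0.174, 0.66, 0.707, 0.188]
force: [0.4, -0.2, -1.0]
grip_width: 0.151
gripper_force: 58.8
```

```bash
cat > hold.py <<'E'
import sys
from h import *
from bench import bot
n=sys.argv[1]; S=SEAT[n]
s=bot.sense(); R,p=cur(s); print("t",s["time_s"],"seat tcp",toseat(n,p),"f",np.round(s["force"],1),"m",np.round(s["moment"],2),"grip",s["grip_width"],"rot err deg",np.round(np.degrees((R.inv()*Ro.from_matrix(toolR(S["psi"],np.pi/6))).as_rotvec()),2))
c=bot.capture("wrist"); cv2.imwrite(f"pics/h_{n}_{s['time_s']:.2f}.png",c["pixels"]); pickle.dump(c,open(f"h_{n}.pkl","wb"))
W=cloud(c).reshape(-1,3); W=W[np.isfinite(W[:,2])]
# tool frame coordinates of held stamp
T=R.inv().apply(W-p)
k=(abs(T[:,1])<22)&(T[:,2]>-35)&(T[:,2]<25)&(T[:,0]>5)&(T[:,0]<90)
for nm,lo,hi in(("ridge top",-30,-18),("foot",-2,12)):
    q=k&(T[:,2]>lo)&(T[:,2]<hi)
    if q.sum()>10: print(nm,q.sum(),"x(+y end) max",np.round(np.percentile(T[q,0],[5,95,99]),1),"y",np.round(np.percentile(T[q,1],[2,98]),1),"z",np.round(np.percentile(T[q,2],[10,50,90]),1))
E
python3 hold.py short; ls pics|tail -3
```

```text
t 6.6 seat tcp [  -2.9 -290.9   75.7] f [ 0.4 -0.2 -1. ] m [0.03 0.54 0.05] grip 0.15086415324924946 rot err deg [-0.34 -0.07 -0.16]
ridge top 4923 x(+y end) max [ 6.8 39.3 40.4] y [-16.5  18.9] z [-25.9 -24.5 -22. ]
foot 2692 x(+y end) max [ 9.3 40.6 40.7] y [-13.4  15.8] z [4.5 5.3 6.4]
w_long.png
w_mid.png
w_short.png
```

Emit:
jog_arm([
  [[3,1.7,20,0,0,0,0],[0,0,20,0,0,0,0],[0,0,9,0,0,0,0],[0,0,0,0,0,0,0],[2,0,0,0,0,0,0],[2,0,0,0,0,0,0],[0,0,0,0,0,0,0],[0,0,0,0,0,0,0]],
])

```text
time_s: 7.45
ee_pos: [596.2, -242.4, 56.0]
eef_rot: [0.176, 0.658, 0.707, 0.189]
force: [0.4, -0.6, -1.9]
grip_width: 0.153
gripper_force: 58.8
```

```bash
python3 hold.py short
```

```text
t 7.45 seat tcp [   1.  -284.4   27.2] f [ 0.4 -0.6 -1.9] m [-0.06  0.48 -0.  ] grip 0.15252787203662638 rot err deg [-0.06  0.01  0.02]
ridge top 4918 x(+y end) max [ 6.8 39.3 40.5] y [-16.6  18.9] z [-25.9 -24.5 -22. ]
foot 4644 x(+y end) max [10.9 58.  63.3] y [-13.4  15.6] z [-1.   5.1  9.1]
```

Emit:
jog_arm([
  [[1,-2.2,0,0,0,0,0],[2,0,0,0,0,0,0],[0,0,0,0,0,0,0],[0,0,0,0,0,0,0]],
])

```text
time_s: 7.9
ee_pos: [593.8, -240.3, 54.2]
eef_rot: [0.176, 0.659, 0.707, 0.188]
force: [-1.9, -3.7, 0.3]
grip_width: 0.151
gripper_force: 59.0
```

```bash
python3 hold.py short; ls pics
```

```text
t 7.9 seat tcp [  -1.8 -282.1   26.7] f [-1.9 -3.7  0.3] m [-0.6   0.77 -0.33] grip 0.1506773780053573 rot err deg [-0.13  0.08 -0.01]
ridge top 4910 x(+y end) max [ 6.8 39.3 40.5] y [-16.5  18.9] z [-25.9 -24.5 -22. ]
foot 4228 x(+y end) max [10.6 56.9 61.7] y [-13.3  15.6] z [-1.4  5.   8.7]
g_short.png
h_short_6.60.png
h_short_7.45.png
h_short_7.90.png
scene0.png
top0.png
top0c.png
w_long.png
w_mid.png
w_short.png
```

Emit:
jog_arm([
  [[4,0.6,0,0,0,0,0],[4,0,0,0,0,0,0],[4.5,0,0,0,0,0,0],[0,0,0,0,0,0,0],[0,0,0,0,0,0,0]],
])

```text
time_s: 8.45
ee_pos: [593.5, -227.5, 54.4]
eef_rot: [0.176, 0.658, 0.707, 0.188]
force: [-1.3, -6.2, -2.2]
grip_width: 0.152
gripper_force: 58.9
```

```bash
python3 hold.py short
cat > gap.py <<'E'
import sys
from h import *
n=sys.argv[1]; c=pickle.load(open(f"h_{n}.pkl","rb")); W=cloud(c).reshape(-1,3); W=W[np.isfinite(W[:,2])]
S=SEAT[n];a=S["psi"]; x=W[:,0]*np.cos(a)+W[:,1]*np.sin(a); y=-W[:,0]*np.sin(a)+W[:,1]*np.cos(a)
u=.866*x+.5*W[:,2]-S["u"]; d=-.5*x+.866*W[:,2]-S["d"]
k=(abs(u)<12)&(y>S["pad"]-15)&(y<S["pad"]+50)
for nm,lo,hi in (("pad 25-30",25,30.3),("block",30.5,34)):
    q=k&(d>lo)&(d<hi); h,e=np.histogram(y[q]-S["pad"],bins=np.arange(-15,50,1)); print(nm,[int(t) for t in e[:-1][h>4]])
E
python3 gap.py short
```

```text
t 8.45 seat tcp [  -1.2 -269.3   26.6] f [-1.3 -6.2 -2.2] m [-1.16  0.92 -0.56] grip 0.15249505469830188 rot err deg [-0.14  0.08  0.01]
ridge top 4911 x(+y end) max [ 6.9 39.3 40.5] y [-16.5  19.1] z [-25.9 -24.5 -21.9]
foot 3931 x(+y end) max [10.3 51.7 63.6] y [-13.3  15.7] z [-1.4  5.   6.5]
pad 25-30 [12, 13, 14, 15, 16, 17, 18, 19, 20, 21, 35, 36]
block [12, 13, 29, 30, 31, 32, 33, 34, 35, 36]
```

```bash
cp $(ls -t pics/h_short_*|head -1) pics/cur.png
```

```text
(no output)
```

View pics/cur.png

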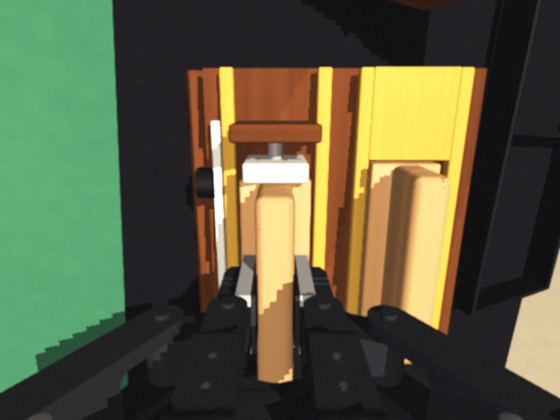

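The paddle at (276,168) is pressed back about 13 mm. The stamp foot (columns 241–311) sits centred between the ledges at 230 and 322. Next I'll lower it.

Emit:
jog_arm([
  [[0,0,3,0,0,0,0],[0,0,3,0,0,0,0],[0,0,3,0,0,0,0],[0,0,0,0,0,0,0],[0,0,0,0,0,0,0]],
])

```text
time_s: 9.0
ee_pos: [599.6, -227.6, 47.7]
eef_rot: [0.177, 0.658, 0.707, 0.189]
force: [1.7, -5.4, -2.0]
grip_width: 0.147
gripper_force: 58.8
```

```bash
python3 hold.py short;python3 gap.py short
```

```text
t 9.0 seat tcp [   0.7 -269.9   17.7] f [ 1.7 -5.4 -2. ] m [-1.06  0.47 -0.6 ] grip 0.1467566311345391 rot err deg [0.03 0.11 0.05]
ridge top 4924 x(+y end) max [ 6.8 39.3 40.4] y [-16.4  18.9] z [-26.  -24.5 -22. ]
foot 5090 x(+y end) max [ 9.3 79.6 84.8] y [-21.7  21.7] z [ 4.2  6.6 11.7]
pad 25-30 [11, 12, 13, 14, 15, 16, 17, 18, 19, 20, 35, 36]
block [11, 12, 29, 30, 31, 32, 33, 34, 35]
```

Emit:
jog_arm([
  [[0,-1,0.7,0,0,0,0],[0,0,0.7,0,0,0,0],[0,0,0,0,0,0,0],[0,0,0,0,0,0,0]],
])

```text
time_s: 9.45
ee_pos: [599.8, -227.8, 47.3]
eef_rot: [0.178, 0.658, 0.707, 0.189]
force: [-3.0, -4.8, 7.3]
grip_width: 0.146
gripper_force: 60.0
```

```bash
python3 hold.py short
```

```text
t 9.45 seat tcp [   0.6 -270.1   17.3] f [-3.  -4.8  7.3] m [-0.81  0.55 -0.45] grip 0.14633541042793075 rot err deg [0.14 0.13 0.05]
ridge top 4934 x(+y end) max [ 6.8 39.4 40.5] y [-16.5  19. ] z [-26.  -24.5 -22. ]
foot 5758 x(+y end) max [ 9.5 80.7 85.2] y [-21.7  21.7] z [ 4.2 10.2 11.6]
```

Emit:
jog_arm([
  [[0,0,0,0,0,0,0.35],[0,0,0,0,0,0,0.35],[0,0,0,0,0,0,0.35],[0,0,0,0,0,0,0.35],[0,0,-10,0,0,0,0.35],[0,0,-30,0,0,0,0.35],[0,0,-30,0,0,0,0.35],[0,0,-30,0,0,0,0.35],[0,0,0,0,0,0,0.35],[0,0,0,0,0,0,0.35]],
])

```text
time_s: 10.5
ee_pos: [548.5, -230.6, 132.9]
eef_rot: [0.177, 0.658, 0.707, 0.189]
force: [0.6, -0.6, -0.2]
grip_width: 0.345
gripper_force: 0.0
```

```bash
cat > seated.py <<'E'
import sys
from h import *
from bench import bot
n=sys.argv[1]; s=bot.sense(); print(s["time_s"],s["grip_width"],np.round(s["force"],1))
c=bot.capture("wrist"); pickle.dump(c,open(f"h_{n}.pkl","wb")); cv2.imwrite(f"pics/seated_{n}.png",c["pixels"])
W=cloud(c).reshape(-1,3); W=W[np.isfinite(W[:,2])]
S=SEAT[n];a=S["psi"]; x=W[:,0]*np.cos(a)+W[:,1]*np.sin(a); y=-W[:,0]*np.sin(a)+W[:,1]*np.cos(a)
u=.866*x+.5*W[:,2]-S["u"]; d=-.5*x+.866*W[:,2]-S["d"]
k=(abs(u)<17)&(y>S["lip"]-12)&(y<S["pad"]+30)
for nm,lo,hi in (("ridge",38,46),("foot",10,14.5)):
    q=k&(d>lo)&(d<hi); print(nm,q.sum(),"y-lip",np.round(np.percentile(y[q],[1,99])-S["lip"],1),"u",np.round(np.percentile(u[q],[2,98]),1),"d",np.round(np.percentile(d[q],[5,50,95]),1))
    for t in (5,S["L"]/2,S["L"]-5):
        w=q&(abs(y-S["lip"]-t)<4)
        if w.sum()>5: print("  at",t,"d",np.round(np.median(d[w]),1),"u",np.round(np.percentile(u[w],[3,97]),1))
E
python3 seated.py short; python3 gap.py short
python3 - <<'E'
from h import *
from bench import bot
plan(bot.sense(),[430.5,3.5,75],toolR(np.radians(58.1-90)),0.5)
E
```

```text
10.5 0.34534924493762736 [ 0.6 -0.6 -0.2]
ridge 2619 y-lip [ 1.8 79.2] u [-5.3  8.2] d [39.6 41.8 42.9]
  at 5 d 41.8 u [-5.5  7.7]
  at 40.0 d 41.8 u [-5.3  8.1]
  at 75 d 41.6 u [-5.1  8.3]
foot 2094 y-lip [ 0.9 87.7] u [-13.3  16.2] d [10.9 12.  13.1]
  at 5 d 12.1 u [-13.3  15.9]
  at 40.0 d 11.9 u [-13.1  16.1]
  at 75 d 12.0 u [-13.3  16.1]
pad 25-30 [7, 8, 9, 10, 11, 12, 13, 14, 15, 36]
block [8, 29, 30, 31, 32, 33, 34, 35]
[[40.2,-19.2,-0.2,4.82,-1.57,5.86,0.5],[38.1,-23.3,0.6,4.82,-1.57,5.86,0.5],[35.6,-26.9,1.7,4.82,-1.57,5.86,0.5],[32.6,-30.2,3.1,4.82,-1.57,5.86,0.5],[29.6,-33.1,4.9,4.82,-1.57,5.86,0.5],[26.2,-35.4,7.1,4.82,-1.57,5.86,0.5]]
```

View pics/seated_short.png

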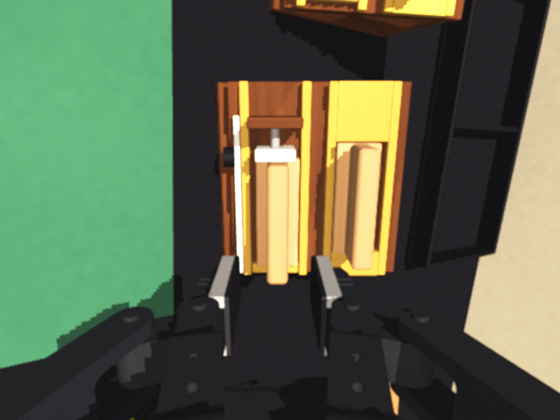

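The short stamp is seated: it lies flat between the lip and paddle (276,154), with the paddle pressed back about 8 mm. Mid stamp next.

Emit:
jog_arm([
  [[40.2,-19.2,-0.2,4.82,-1.57,5.86,0.5],[38.1,-23.3,0.6,4.82,-1.57,5.86,0.5],[35.6,-26.9,1.7,4.82,-1.57,5.86,0.5],[32.6,-30.2,3.1,4.82,-1.57,5.86,0.5],[29.6,-33.1,4.9,4.82,-1.57,5.86,0.5],[26.2,-35.4,7.1,4.82,-1.57,5.86,0.5],[0,0,0,0,0,0,0.5],[0,0,25,0,0,0,0.5],[0,0,25,0,0,0,0.5],[0,0,5,0,0,0,0.5],[0,0,0,0,0,0,0.5],[0,0,0,0,0,0,0.5]],
])

```text
time_s: 11.75
ee_pos: [431.0, 3.1, 20.3]
eef_rot: [0.0, 0.874, 0.486, -0.0]
force: [-0.5, 0.1, -0.1]
grip_width: 0.499
gripper_force: 0.0
```

```bash
cat > pre.py <<'E'
import sys
from h import *
from bench import bot
s=bot.sense(); R,p=cur(s); print(s["time_s"],p,s["force"])
c=bot.capture("wrist"); cv2.imwrite(f"pics/g_{sys.argv[1]}.png",c["pixels"])
W=cloud(c); T=R.inv().apply((W.reshape(-1,3)-p)); px=c["pixels"].reshape(-1,3).astype(int)
k=np.isfinite(T[:,2])&(abs(T[:,1])<19)&(T[:,0]>0)&(px[:,2]>px[:,0]+30)
zz=W.reshape(-1,3)[:,2]
q=k&(zz>38)&(zz<47); print("ridge",q.sum(),"xmax",np.percentile(T[q,0],99.5),cv2.minAreaRect(T[q][:,:2].astype(np.float32)))
for x in (12,25,38,45): w=q&(abs(T[:,0]-x)<3); print(x,np.round(np.percentile(T[w,1],[3,97]),1) if w.sum() else None)
E
python3 pre.py mid
```

```text
11.75 [430.96902858   3.12653802  20.34545282] [-0.50474263  0.13208699 -0.12142793]
ridge 5493 xmax 52.48465957202304 ((26.390350341796875, 2.2621116638183594), (14.080613136291504, 52.73409652709961), 89.9974365234375)
12 [-4.3  8.5]
25 [-4.2  8.7]
38 [-4.1  8.8]
45 [-4.4  8.7]
```

Emit:
jog_arm([
  [[0,1,2.5,0,0,0,0.5],[0,0,0,0,0,0,0],[0,0,0,0,0,0,0],[0,0,0,0,0,0,0],[0,0,0,0,0,0,0],[0,0,0,0,0,0,0],[0,0,-10,0,0,0,0],[0,0,-30,0,0,0,0],[0,0,-40,0,0,0,0],[0,0,-40,0,0,0,0],[0,0,0,0,0,0,0]],
])

```text
time_s: 12.9
ee_pos: [435.3, 3.0, 142.7]
eef_rot: [0.002, 0.874, 0.486, 0.004]
force: [1.5, -0.4, -1.3]
grip_width: 0.149
gripper_force: 58.6
```

Run:
```python
from h import *
from bench import bot
s=bot.sense(); S=SEAT["mid"]; print(s["grip_width"])
plan(s,seatp("mid",-1.2,S["pad"]-S["L"]/2-8,76),toolR(S["psi"],np.pi/6),0)
```

```text
0.14927500753056158
[[39.1,2.9,7.8,-4.78,1.37,-5.19,0],[38.6,5.6,9.1,-4.78,1.37,-5.19,0],[37.7,8.3,10.5,-4.78,1.37,-5.19,0],[36.5,10.8,12.3,-4.78,1.37,-5.19,0],[35.2,12.8,14.1,-4.78,1.37,-5.19,0],[33.5,14.8,16.0,-4.78,1.37,-5.19,0]]
```

Emit:
jog_arm([
  [[39.1,2.9,7.8,-4.78,1.37,-5.19,0],[38.6,5.6,9.1,-4.78,1.37,-5.19,0],[37.7,8.3,10.5,-4.78,1.37,-5.19,0],[36.5,10.8,12.3,-4.78,1.37,-5.19,0],[35.2,12.8,14.1,-4.78,1.37,-5.19,0],[33.5,14.8,16,-4.78,1.37,-5.19,0],[0,0,0,0,0,0,0],[0,0,0,0,0,0,0],[0,0,0,0,0,0,0]],
])

```text
time_s: 13.8
ee_pos: [569.2, 192.5, 90.3]
eef_rot: [0.179, 0.684, 0.684, 0.179]
force: [1.2, -0.4, -0.5]
grip_width: 0.154
gripper_force: 58.7
```

```bash
python3 hold.py mid
```

```text
t 13.8 seat tcp [ -9.2 192.5  72.5] f [ 1.2 -0.4 -0.5] m [0.02 0.45 0.02] grip 0.1538103689447749 rot err deg [-0.68  0.06 -0.05]
ridge top 6211 x(+y end) max [ 7.  49.8 51.6] y [-15.7  18.4] z [-25.5 -24.3 -22.3]
foot 3392 x(+y end) max [ 9.9 51.7 51.9] y [-13.5  15.8] z [4.7 5.5 6.5]
```

Emit:
jog_arm([
  [[2,8,15,-0.6,0,0,0],[2,0,15,0,0,0,0],[2.5,0,15.5,0,0,0,0],[0,0,0,0,0,0,0],[0,0,0,0,0,0,0],[0,0,0,0,0,0,0]],
])

```text
time_s: 14.45
ee_pos: [599.8, 199.4, 56.1]
eef_rot: [0.183, 0.683, 0.682, 0.184]
force: [0.3, 0.5, -1.5]
grip_width: 0.151
gripper_force: 58.7
```

```bash
python3 hold.py mid
```

```text
t 14.45 seat tcp [  0.2 199.4  27.6] f [ 0.3  0.5 -1.5] m [-0.02  0.54  0.  ] grip 0.15138975659929177 rot err deg [ 0.07 -0.   -0.07]
ridge top 6215 x(+y end) max [ 7.  49.9 51.7] y [-16.   18.3] z [-25.5 -24.2 -22.2]
foot 5682 x(+y end) max [11.8 83.4 83.5] y [-13.4  15.6] z [-0.3  5.3  9.3]
```

Emit:
jog_arm([
  [[2,-1.5,0,0,0,0,0],[2,0,0,0,0,0,0],[0,0,0,0,0,0,0],[0,0,0,0,0,0,0]],
])

```text
time_s: 14.9
ee_pos: [598.4, 203.3, 54.7]
eef_rot: [0.184, 0.683, 0.683, 0.183]
force: [0.0, -3.3, 0.7]
grip_width: 0.153
gripper_force: 58.9
```

```bash
python3 hold.py mid
```

```text
t 14.9 seat tcp [ -1.7 203.3  27.1] f [ 0.  -3.3  0.7] m [-0.57  0.33 -0.41] grip 0.15299186001103074 rot err deg [ 0.06  0.06 -0.04]
ridge top 6206 x(+y end) max [ 7.  49.8 51.6] y [-15.9  18.4] z [-25.5 -24.2 -22.2]
foot 5357 x(+y end) max [11.5 72.8 79.6] y [-13.3  15.8] z [-0.9  5.3  8.6]
```

Emit:
jog_arm([
  [[4,0,0,0,0,0,0],[4,0,0,0,0,0,0],[3.7,0,0,0,0,0,0],[0,0,0,0,0,0,0],[0,0,0,0,0,0,0],[0,0,3,0,0,0,0],[0,0,3,0,0,0,0],[0,0,3,0,0,0,0],[0,0,0,0,0,0,0],[0,0,0,0,0,0,0]],
])

```text
time_s: 15.95
ee_pos: [602.1, 214.8, 45.8]
eef_rot: [0.183, 0.683, 0.683, 0.182]
force: [1.4, -4.5, -1.3]
grip_width: 0.154
gripper_force: 58.6
```

```bash
python3 hold.py mid; python3 gap.py mid
```

```text
t 15.95 seat tcp [ -2.9 214.8  17.5] f [ 1.4 -4.5 -1.3] m [-0.99  0.47 -0.63] grip 0.15404092195715224 rot err deg [-0.07  0.09 -0.  ]
ridge top 6204 x(+y end) max [ 7.  49.8 51.6] y [-15.9  18.2] z [-25.4 -24.2 -22.2]
foot 5152 x(+y end) max [ 9.6 66.5 76.6] y [-20.6  21.5] z [ 4.6  6.  11.7]
pad 25-30 [11, 12, 13, 14, 15, 16, 17, 18, 19, 20, 28, 29, 30, 32, 33, 34, 35]
block [11, 12, 28, 29, 30, 31, 32, 33, 34, 35]
```

Emit:
jog_arm([
  [[0,1.5,0.7,0,0,0,0],[0,0,0.7,0,0,0,0],[0,0,0,0,0,0,0],[0,0,0,0,0,0,0]],
])

```text
time_s: 16.4
ee_pos: [602.1, 214.8, 45.7]
eef_rot: [0.182, 0.683, 0.684, 0.182]
force: [-11.5, -5.4, 12.9]
grip_width: 0.149
gripper_force: 61.2
```

```bash
python3 hold.py mid
```

```text
t 16.4 seat tcp [ -2.9 214.8  17.4] f [-11.5  -5.4  12.9] m [-1.09  1.13 -0.7 ] grip 0.14893609232453134 rot err deg [-0.17  0.06  0.06]
ridge top 6219 x(+y end) max [ 6.9 49.7 51.6] y [-15.9  18.3] z [-25.5 -24.2 -22.3]
foot 5241 x(+y end) max [ 9.5 66.8 76.6] y [-21.3  21.6] z [ 4.5  5.9 11.7]
```

Emit:
jog_arm([
  [[0,0,-0.7,0,0,0,0],[0,0,0,0,0,0,0.35],[0,0,0,0,0,0,0.35],[0,0,0,0,0,0,0.35],[0,0,0,0,0,0,0.35],[0,0,-10,0,0,0,0.35],[0,0,-30,0,0,0,0.35],[0,0,-30,0,0,0,0.35],[0,0,-30,0,0,0,0.35],[0,0,0,0,0,0,0.35],[0,0,0,0,0,0,0.35]],
])

```text
time_s: 17.55
ee_pos: [554.8, 216.0, 134.8]
eef_rot: [0.183, 0.683, 0.683, 0.185]
force: [0.0, -0.8, -0.9]
grip_width: 0.351
gripper_force: 0.0
```

```bash
python3 seated.py mid; python3 gap.py mid
python3 - <<'E'
from h import *
from bench import bot
plan(bot.sense(),[449.5,187.5,75],toolR(np.radians(62.75-90)),0.5)
E
```

```text
17.55 0.35076776202959437 [ 0.  -0.8 -0.9]
ridge 3327 y-lip [  2.3 103.7] u [-8.6  4.7] d [40.  41.8 43. ]
  at 5 d 42.0 u [-9.2  4.3]
  at 52.5 d 41.8 u [-8.6  4.2]
  at 100 d 41.4 u [-8.   4.7]
foot 2754 y-lip [  0.8 102.9] u [-16.7  12.3] d [11.  12.1 13.2]
  at 5 d 12.4 u [-16.4  11.3]
  at 52.5 d 12.0 u [-16.8  12.4]
  at 100 d 11.9 u [-16.7  12.6]
pad 25-30 [7, 8, 9, 10, 11, 12, 13, 14, 15, 35]
block [7, 29, 30, 31, 32, 33, 34, 35]
[[-4.7,-20.0,-0.3,4.91,-1.2,4.43,0.5],[-6.2,-19.6,1.5,4.91,-1.2,4.43,0.5],[-7.6,-18.8,3.3,4.91,-1.2,4.43,0.5],[-9.0,-17.8,5.0,4.91,-1.2,4.43,0.5],[-10.2,-16.5,6.7,4.91,-1.2,4.43,0.5],[-11.2,-15.1,8.3,4.91,-1.2,4.43,0.5]]
```

The mid stamp is flat on the floor, with the paddle at about 8 mm. Long stamp next.

Emit:
jog_arm([
  [[-4.7,-20,-0.3,4.91,-1.2,4.43,0.5],[-6.2,-19.6,1.5,4.91,-1.2,4.43,0.5],[-7.6,-18.8,3.3,4.91,-1.2,4.43,0.5],[-9,-17.8,5,4.91,-1.2,4.43,0.5],[-10.2,-16.5,6.7,4.91,-1.2,4.43,0.5],[-11.2,-15.1,8.3,4.91,-1.2,4.43,0.5],[0,0,0,0,0,0,0.5],[0,0,25,0,0,0,0.5],[0,0,25,0,0,0,0.5],[0,0,5,0,0,0,0.5],[0,0,0,0,0,0,0.5],[0,0,0,0,0,0,0.5]],
])

```text
time_s: 18.8
ee_pos: [450.1, 187.7, 20.5]
eef_rot: [0.0, 0.854, 0.521, 0.0]
force: [0.3, 0.2, 0.6]
grip_width: 0.497
gripper_force: 0.0
```

```bash
python3 pre.py long
```

```text
18.8 [450.12797191 187.70481551  20.51904663] [0.25032134 0.23063376 0.57086338]
ridge 6981 xmax 64.44089368541509 ((32.419395446777344, 1.8224892616271973), (64.72297668457031, 14.089554786682129), 0.3731745183467865)
12 [-4.7  8.3]
25 [-4.5  8.3]
38 [-4.7  8.2]
45 [-4.7  8.4]
```

Emit:
jog_arm([
  [[0,0.7,2.5,0,0,0,0.5],[0,0,0,0,0,0,0],[0,0,0,0,0,0,0],[0,0,0,0,0,0,0],[0,0,0,0,0,0,0],[0,0,0,0,0,0,0],[0,0,-10,0,0,0,0],[0,0,-30,0,0,0,0],[0,0,-40,0,0,0,0],[0,0,-40,0,0,0,0],[0,0,0,0,0,0,0],[0,0,0,0,0,0,0]],
])

```text
time_s: 20.05
ee_pos: [450.7, 187.4, 138.4]
eef_rot: [0.0, 0.854, 0.521, 0.001]
force: [0.4, 0.6, -1.5]
grip_width: 0.152
gripper_force: 58.7
```

Run:
```python
from h import *
from bench import bot
s=bot.sense(); S=SEAT["long"]; print(s["grip_width"])
plan(s,seatp("long",-1.2,S["pad"]-S["L"]/2-8,76),toolR(S["psi"],np.pi/6),0)
```

```text
0.15246131785776035
[[-20.3,39.0,6.9,-4.89,1.18,-4.44,0],[-23.4,36.6,9.7,-4.89,1.18,-4.44,0],[-26.4,33.7,12.2,-4.89,1.18,-4.44,0],[-29.1,30.4,14.4,-4.89,1.18,-4.44,0],[-31.6,26.8,16.2,-4.89,1.18,-4.44,0],[-34.0,22.8,17.6,-4.89,1.18,-4.44,0]]
```

Emit:
jog_arm([
  [[-20.3,39,6.9,-4.89,1.18,-4.44,0],[-23.4,36.6,9.7,-4.89,1.18,-4.44,0],[-26.4,33.7,12.2,-4.89,1.18,-4.44,0],[-29.1,30.4,14.4,-4.89,1.18,-4.44,0],[-31.6,26.8,16.2,-4.89,1.18,-4.44,0],[-34,22.8,17.6,-4.89,1.18,-4.44,0],[0,0,0,0,0,0,0],[0,0,0,0,0,0,0],[0,0,0,0,0,0,0]],
])

```text
time_s: 20.95
ee_pos: [601.0, -27.7, 94.6]
eef_rot: [0.181, 0.683, 0.684, 0.181]
force: [-0.0, 0.4, -1.1]
grip_width: 0.149
gripper_force: 58.9
```

```bash
python3 hold.py long
```

```text
t 20.95 seat tcp [ -4.3 -27.7  74.8] f [-0.   0.4 -1.1] m [-0.    0.56 -0.02] grip 0.14889823120323992 rot err deg [-0.32  0.02  0.04]
ridge top 7850 x(+y end) max [ 7.1 61.7 64.1] y [-15.1  17.5] z [-25.6 -24.4 -22.7]
foot 4230 x(+y end) max [10.7 63.2 64.7] y [-13.3  16. ] z [4.5 5.3 6.2]
```

Emit:
jog_arm([
  [[2,2.5,16,-0.3,0,0,0],[2,0,16,0,0,0,0],[1,0,15.5,0,0,0,0],[0,0,0,0,0,0,0],[0,0,0,0,0,0,0],[0,0,0,0,0,0,0]],
])

```text
time_s: 21.6
ee_pos: [628.5, -22.7, 56.9]
eef_rot: [0.185, 0.682, 0.683, 0.184]
force: [0.7, 0.2, -1.7]
grip_width: 0.151
gripper_force: 58.9
```

```bash
python3 hold.py long
```

```text
t 21.6 seat tcp [  0.7 -22.7  28.4] f [ 0.7  0.2 -1.7] m [-0.04  0.54 -0.02] grip 0.1514458308887624 rot err deg [0.23 0.04 0.09]
ridge top 7860 x(+y end) max [ 7.1 61.7 64.1] y [-15.1  17.6] z [-25.5 -24.4 -22.7]
foot 6174 x(+y end) max [12.2 80.7 88.2] y [-13.3  15.8] z [0.3 5.2 6.5]
```

Emit:
jog_arm([
  [[2,-1.7,0.5,0,0,0,0],[2.3,0,0,0,0,0,0],[0,0,0,0,0,0,0],[0,0,0,0,0,0,0]],
])

```text
time_s: 22.05
ee_pos: [627.0, -19.4, 55.0]
eef_rot: [0.185, 0.683, 0.683, 0.184]
force: [-0.3, -0.9, -0.6]
grip_width: 0.151
gripper_force: 59.0
```

```bash
python3 hold.py long
```

```text
t 22.05 seat tcp [ -1.5 -19.4  27.5] f [-0.3 -0.9 -0.6] m [-0.21  0.65 -0.12] grip 0.15087909793098267 rot err deg [0.19 0.1  0.04]
ridge top 7856 x(+y end) max [ 7.1 61.7 64.1] y [-15.2  17.5] z [-25.5 -24.4 -22.7]
foot 6185 x(+y end) max [12.2 78.8 85.2] y [-13.3  15.8] z [-0.7  5.2  6.7]
```

Emit:
jog_arm([
  [[2,0,0,0,0,0,0],[0,0,0,0,0,0,0],[0,0,0,0,0,0,0]],
])

```text
time_s: 22.4
ee_pos: [627.1, -17.5, 54.8]
eef_rot: [0.185, 0.683, 0.683, 0.183]
force: [-0.4, -2.8, -0.0]
grip_width: 0.154
gripper_force: 59.2
```

```bash
python3 hold.py long; python3 gap.py long
```

```text
t 22.4 seat tcp [ -1.5 -17.5  27.3] f [-0.4 -2.8 -0. ] m [-0.48  0.6  -0.33] grip 0.1537486090570047 rot err deg [0.19 0.11 0.03]
ridge top 7868 x(+y end) max [ 7.1 61.7 64.1] y [-15.1  17.6] z [-25.6 -24.4 -22.7]
foot 6159 x(+y end) max [12.2 78.8 85.1] y [-13.3  15.8] z [-0.8  5.2  6.7]
pad 25-30 [2, 3, 4, 5, 6, 7, 8, 9, 10, 29, 35]
block [2, 29, 30, 31, 32, 33, 34, 35, 36]
```

Emit:
jog_arm([
  [[4,0,0,0,0,0,0],[4,0,0,0,0,0,0],[3,0,0,0,0,0,0],[0,0,0,0,0,0,0],[0,0,0,0,0,0,0],[0,0.5,3,0,0,0,0],[0,0.5,3,0,0,0,0],[0,0,3,0,0,0,0],[0,0,0,0,0,0,0],[0,0,0,0,0,0,0]],
])

```text
time_s: 23.45
ee_pos: [632.7, -6.6, 47.5]
eef_rot: [0.185, 0.683, 0.683, 0.183]
force: [0.5, -5.9, -0.3]
grip_width: 0.149
gripper_force: 59.1
```

```bash
python3 hold.py long; python3 gap.py long
```

```text
t 23.45 seat tcp [-0.3 -6.6 18.1] f [ 0.5 -5.9 -0.3] m [-1.    0.58 -0.54] grip 0.14908670987558456 rot err deg [0.2  0.15 0.03]
ridge top 7860 x(+y end) max [ 7.1 61.7 64.1] y [-15.   17.7] z [-25.5 -24.4 -22.7]
foot 6317 x(+y end) max [10.8 80.8 83.4] y [-21.5  21.5] z [ 4.2  5.6 11.7]
pad 25-30 [12, 13, 14, 15, 16, 17, 18, 19, 20, 29, 32, 36]
block [13, 29, 30, 31, 32, 33, 34, 35, 36]
```

Emit:
jog_arm([
  [[0,-0.7,0.7,0,0,0,0],[0,0,0.7,0,0,0,0],[0,0,0,0,0,0,0],[0,0,0,0,0,0,0]],
])

```text
time_s: 23.9
ee_pos: [633.0, -6.5, 46.8]
eef_rot: [0.185, 0.683, 0.683, 0.184]
force: [-3.6, -5.1, 6.4]
grip_width: 0.151
gripper_force: 59.9
```

```bash
python3 hold.py long
```

```text
t 23.9 seat tcp [-0.4 -6.5 17.4] f [-3.6 -5.1  6.4] m [-0.84  0.62 -0.48] grip 0.1508802893754318 rot err deg [0.27 0.13 0.03]
ridge top 7852 x(+y end) max [ 7.1 61.7 64.1] y [-15.2  17.6] z [-25.6 -24.5 -22.8]
foot 7688 x(+y end) max [10.8 80.7 84.5] y [-21.6  21.6] z [ 4.4  5.9 11.6]
```

Floor contact, 7 N. Release and retract.

Emit:
jog_arm([
  [[0,0,0,0,0,0,0.35],[0,0,0,0,0,0,0.35],[0,0,0,0,0,0,0.35],[0,0,0,0,0,0,0.35],[0,0,-10,0,0,0,0.35],[0,0,-30,0,0,0,0.35],[0,0,-30,0,0,0,0.35],[0,0,-30,0,0,0,0.35],[0,-20,-40,0,0,0,0.35],[0,-20,-40,0,0,0,0.35],[0,0,0,0,0,0,0.35],[0,0,0,0,0,0,0.35]],
])

```text
time_s: 25.15
ee_pos: [507.6, -5.9, 183.2]
eef_rot: [0.186, 0.682, 0.683, 0.185]
force: [0.4, -0.4, 0.2]
grip_width: 0.347
gripper_force: 0.0
```

```bash
python3 seated.py long; python3 gap.py long
python3 - <<'E'
from bench import bot
import cv2
a=bot.capture("wrist")["pixels"]; b=bot.capture("scene")["pixels"][140:360,120:420]
cv2.imwrite("pics/final.png",cv2.resize(b,None,fx=2.6,fy=2.6,interpolation=cv2.INTER_CUBIC))
E
```

```text
25.15 0.34682125900205646 [ 0.4 -0.4  0.2]
ridge 2234 y-lip [ 14.3 128.4] u [-6.6  6.9] d [39.5 41.7 43. ]
  at 65.0 d 41.7 u [-6.6  6.9]
  at 125 d 41.5 u [-5.9  6.9]
foot 1775 y-lip [  2.2 129. ] u [-14.7  14.9] d [10.7 11.9 13.2]
  at 5 d 11.9 u [-14.6  14.5]
  at 65.0 d 12.0 u [-14.8  14.8]
  at 125 d 11.9 u [-14.3  14.7]
pad 25-30 [8, 9, 10, 11, 12, 13, 14, 15, 16, 36]
block [29, 30, 31, 32, 33, 34, 35, 36]
```

View pics/final.png

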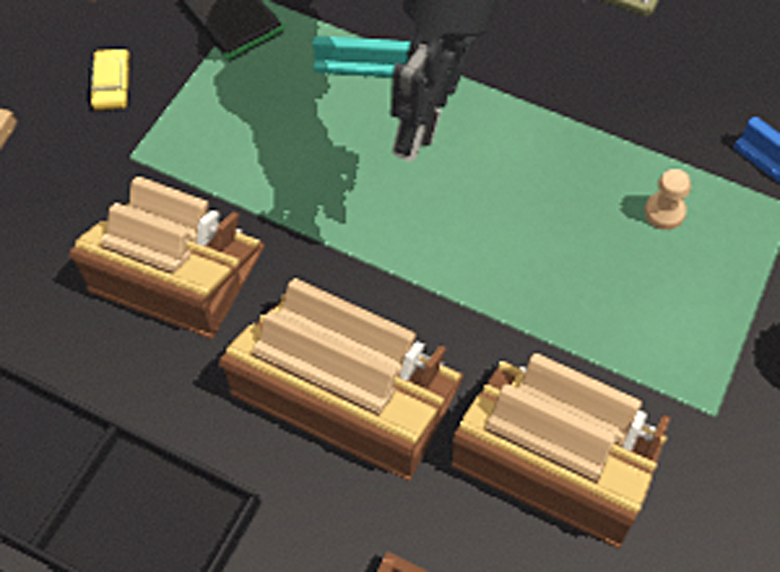

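All three stamps are seated in their own cradles, at (165,215), (350,330) and (580,395) in this crop. The samples, the seal, the toy car, the ink pad and the look-alike stamps are untouched, and the robot is clear of everything.

```bash
python3 -c "
from bench import bot
print(bot.sign_off())"
```

```text
the job is handed in; nothing more can be done
None
```

All three loose stamps are in the front seats of their matching cradles, lying flat between lip and paddle with each paddle pressed back about 8 mm, and the job was handed in at about 25 s of the 72 s allowed.

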